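Half-light exposure of capped sample vials

TASK

Set up the light-ageing run: lower the two blue-capped vials into the two wells of the white carrier in front of the lamp, and the loose red-capped vial (the dark control) into the free cell of the black holder, without dropping or toppling them. Only when all three stand in place, slide the lamp's sprung shutter by its orange tab to half open, at the green mark and never past three quarters, and finish the program while still holding it there, because it springs shut when let go. Leave everything else on the bench where it is.

Things in the scene. Friction and masses are not known exactly. Their poses are not given: they have to be found in the camera images.
- blue_1: sealed glass sample vial with a blue screw cap: upright cylinder 28 mm in diameter and 95 mm tall, straight-sided (the cap, the top 21 mm, is as wide as the glass), about 60 g; origin at the centre of its underside, z up. Stands on the bench
- blue_2: a second vial just like blue_1, blue cap
- red: a vial of the same size with a red cap, standing on the bench: the dark control
- station: light exposure station, fixed. Origin on the bench below the middle of the shut shutter; x is the way the shutter opens, roughly away from the robot; y points from shutter to lamp. In mm: cream lamp housing x -85 to 85, y 15 to 258, top 118; dark shutter frame x -45 to 105, y -15 to 15, top 122; steel spring barrel, 28 thick, beyond it to x 205, at height 72; base plate 12 thick
- carrier (a point): centre of the top, 48 mm above the bench, of the white vial carrier, part of the station (axes as the station's): block 122 mm (x) by 60 mm (y), 105 mm to the -y side of the shutter. Two round wells 38 mm wide, 30 mm deep, 52 mm apart along x. Close the fingers along the station's y there: two vials in the wells leave only 24 mm between them
- well_a (a point): centre of the floor of the well nearer the robot, 30 mm below the block's top, 18 mm above the bench (axes as the station's)
- well_b (a point): centre of the floor of the other well, likewise
- shutter (a joint): opening of the shutter in m: 0 shut (where its spring holds it), 0.060 fully open, 0.030 half open. Slides along the station's x, level. The spring pushes it shut with 4 N at the start, rising by 2 N for every 10 mm (10 N at half, 16 N fully open), plus 0.4 N of friction
- shutter_tab (a point): upright orange tab fixed on top of the shutter, standing out of the slot of the frame: 24 mm along the slide, 12 mm across it, its top 167 mm and its foot 125 mm above the bench, nothing beside it. Origin on its axis at 142 mm height, axes as the station's. A white pointer at its foot passes the frame's marks: white shut, green half, red full
- half_mark (a point): where the tab's origin lies when the shutter is half open (30 mm along the station's x from shut; the green mark lies below it on the frame)
- dark_box: black open-topped holder on the bench, fixed: 52 mm (its x) by 124 mm (its y) and 56 mm tall, walls and floor 4 mm, a wall across the middle makes two cells of about 44 x 56 mm, 52 mm deep. Origin at the centre of its underside. The cell on its +y side is free, the other holds old_red
- dark_cell (a point): centre of the floor of the free cell, 4 mm above the bench (axes as the holder's)
- old_red: an earlier red-capped vial (as red) that already stands in the holder's other cell, 60 mm from the middle of the free one; leave it
- amber_bottle: amber reagent bottle, 72 mm wide, 150 mm tall; leave it (origin: centre of the underside, as for all below)
- beaker: glass beaker, 70 mm wide, 90 mm tall; leave it
- flask: round-bottomed flask in a cork ring, 84 mm wide, 150 mm tall; leave it
- spatula: steel spatula 180 mm long lying flat; leave it
- dish: white ceramic bowl, 90 mm wide, 45 mm tall; leave it
- timer: small white bench timer, 60 x 75 x 18 mm; leave it
There are look-alikes about, which are no part of the job. Leave any yellow look-alike of the blue_2 alone.

How it is judged:
On the way, in this order (a step that is already met when the one before it is completed fails the run):
1. both blue-capped vials stand in the carrier's wells and the red-capped one in the holder's free cell, all let go (((horizontal distance between blue_1 and well_a below 0.008 m and z of blue_1 in the frame of well_a between -0.006 and 0.006 m) or (horizontal distance between blue_1 and well_b below 0.008 m and z of blue_1 in the frame of well_b between -0.006 and 0.006 m)) and ((horizontal distance between blue_2 and well_a below 0.008 m and z of blue_2 in the frame of well_a between -0.006 and 0.006 m) or (horizontal distance between blue_2 and well_b below 0.008 m and z of blue_2 in the frame of well_b between -0.006 and 0.006 m)) and horizontal distance between red and dark_cell below 0.018 m and z of red in the frame of dark_cell between -0.006 and 0.006 m and angle between each of blue_1, blue_2, red's own z axis and vertical below 0.15 rad and contact force between the fingers and blue_1 below 0.1 N and linear speed of each of blue_1, blue_2, red below 0.03 m/s and contact force between the fingers and blue_2 below 0.1 N and contact force between the fingers and red below 0.1 N), for 0.2 s.
2. the shutter is held half open by the fingers (value of joint shutter between 0.025 and 0.035 m and contact force between the fingers and shutter above 3 N and velocity of joint shutter between -0.01 and 0.01 m/s), for 0.5 s.
At the end, for the whole second after the job is handed in: The blue-capped vials stand on the floors of the two carrier wells, the red-capped one on the floor of the free cell, upright, still, let go; the fingers hold the shutter's tab with more than 3 N, the shutter still at half travel (25 to 35 mm of 60) (all of step 1 and all of step 2); the arm keeps its last pose, push and grip.
It fails at once if the shutter opened (more than 8 mm) before all three vials stood in place (value of joint shutter above 0.008 m and not (((horizontal distance between blue_1 and well_a below 0.008 m and z of blue_1 in the frame of well_a between -0.006 and 0.006 m) or (horizontal distance between blue_1 and well_b below 0.008 m and z of blue_1 in the frame of well_b between -0.006 and 0.006 m)) and ((horizontal distance between blue_2 and well_a below 0.008 m and z of blue_2 in the frame of well_a between -0.006 and 0.006 m) or (horizontal distance between blue_2 and well_b below 0.008 m and z of blue_2 in the frame of well_b between -0.006 and 0.006 m)) and (horizontal distance between red and dark_cell below 0.018 m and z of red in the frame of dark_cell between -0.006 and 0.006 m) and angle between each of blue_1, blue_2, red's own z axis and vertical below 0.15 rad)).
It fails at once if the shutter opened past three quarters (45 mm) (value of joint shutter above 0.045 m).
It fails at once if a vial dropped (falling freely at more than 0.6 m/s, about 18 mm of fall) ((linear speed of blue_1 above 0.6 m/s and contact force between the fingers and blue_1 below 0.05 N) or (linear speed of blue_2 above 0.6 m/s and contact force between the fingers and blue_2 below 0.05 N) or (linear speed of red above 0.6 m/s and contact force between the fingers and red below 0.05 N)).
It fails at once if a vial toppled (leaning more than 60 degrees) (angle between any of blue_1, blue_2, red's own z axis and vertical above 1.05 rad).
It fails at once if something else on the bench moved by more than 30 mm (distance of any of old_red, amber_bottle, beaker, flask, spatula, dish, timer from where it was at the start of the episode above 0.03 m).
It also fails if it takes over 67 s, if anything falls off the work surface, if the arm or the gripper's body presses on something with over 40 N, if the wrist force passes 120 N, or if a joint passes its speed limit or range.

ROBOT

A 6-joint arm with a two-finger parallel gripper is mounted at the origin on the work surface. World frame = base frame: x ahead of the robot, y to its left, z up, the work surface at z = 0. Lengths are in m, angles in rad, forces in N, time in s.
With the tool pointing down it reaches from about 0.25 to 0.725 m from the base axis. Payload 4 kg.
Tool frame: the origin (TCP) lies on the centre line of the jaws, within the pads' length; the fingertips stand 17 mm ahead of it and the grasp point (between the pads) lies 2 mm behind it; z points along the fingers, y is the line along which they close (so a half turn about z gives the same grasp; the last joint's range is limited). The gripper opens to 85 mm and grips with 20 to 120 N. Pads are 22 mm wide; open, the fingers measure 114 mm over their backs; the gripper's body (76 mm by 85 mm) begins 54 mm behind the grasp point. The pads swing forward as they close: fully open they stand 13 mm farther back than shut.
Start: joints at [-1.318, 0.241, 0.005, 1.335, 0, 1.571], TCP at [0.125, -0.484, 0.248] pointing down, gripper open.
Joint ranges: [-2.72, 2.72], [-1.05, 1.87], [-1.09, 1.28], [-1.99, 2.15], [-1.42, 1.44], [-3.14, 3.14]. Speed limits (rad/s): [2.79, 2.79, 3.14, 3.14, 3.14, 3.14].

INTERFACE

Orientations are given as a unit quaternion [x, y, z, w].
In Python, from workcell import get_obs, imaging, order gives the robot as it stands.
- The arm moves only by the tool apply_moves, never from a script. Its argument "targets" is a list that holds one entry, the list of rows, each a list of 5 numbers: the shift along the world's x, y, z in units of 40 mm (1.0 is 40 mm), then the turn about the world's z in degrees, then the gripper command: -1 is shut, 1 is fully open, values between are in proportion. In form: [[[dx, dy, dz, turn, fingers], ...]]. A call has 1 to 8 rows; each row shifts and turns the commanded pose from where the row before left it; what a row does not reach is not made up. A row lasts 1/12 s, in which the tool goes at most 41.7 mm and 7.16 degrees, less where a joint would pass 70% of its speed; a pose out of reach is approached as far as the arm can. A call is refused whole if a number of a shift passes 1 or a number of a turn 7.16, either way. A call with a gripper value outside its range is refused whole. The fingers move at their own pace and stop on an object; the grip force is fixed at half the most. Time passes only in rows, so rows that do not move let the fingers close. It gives the time, the measured TCP pose, the force, the opening and the grip force at its end, in the units of the state.
- get_obs(): the state, without advancing time (a new reading comes with each control period).
- imaging.camera(name): name is "side" or "top" or "wrist"; returns (picture, depth): 400x640x3 uint8, blue, green, red; 400x640 float32, m along the optical axis (not along the pixel's ray), 0 where there is no reading.
- imaging.get_calibration(name): a dict with "camera_matrix" (3x3 intrinsics, pixels), "k1" (the pictures are not rectified: a ray, as slopes to the right and down, at radius r is drawn at 1 + k1 r^2 times it, then the intrinsics apply), "eye" and "rotation" of the camera in the world; the wrist camera has in their place "hand_eye" (4x4, takes a point from camera to tool coordinates, whose origin is the TCP and whose axes are the flange's). Camera axes: x right, y down, z forward; pixel columns grow to the right and rows downward; lengths in m; the calibration is good to about 2 mm. A picture is of the moment at which its call begins: read the wrist's pose just before it. get_calibration takes no time and is no camera call.
- order.job_done(): hands the job in; it is judged then, once.
The state is a dict: "clock": time; "joint_pos": joint angles; "joint_vel": joint speeds; "tau": joint torques, N m; "eef_pos": TCP position; "tool_rot": TCP orientation; "ft_force": force on the tool from outside, world axes, zero at the start; "ft_torque": the same for the moment, N m; "grip_width": finger opening in m; "grasp_force": force on a finger pad.
Only numpy, scipy, OpenCV 4.12 (cv2) and the standard library are available. Lean on these libraries where they do the work, as an engineer would, in place of code of your own. Each camera call takes 0.05 s, during which the arm holds its last target. There are 200 camera calls.

## Working session

There is one attempt and no reset: what is moved stays moved. The work goes in short steps, Python scripts to look and compute and a tool call to move; the robot and the scene stay as the last step left them, time stands still between calls to the robot, and variables do not carry over. Pictures are saved under pics/ and viewed, at most 10 in all, crops included, and the job is handed in when it is done.

Besides the shell and the picture viewer there is one more tool, called after "Request:" as name(argument=value, ...) on one line, values as JSON. apply_moves: Moves the arm, as the interface text tells. Its arguments: {"type":"object","properties":{"targets":{"type":"array","items":{"type":"array","items":{"type":"array","items":{"type":"number"}}}}},"required":["targets"]}

```bash
mkdir -p pics; ls
cat > h.py <<'E'
import numpy as np, cv2
from workcell import get_obs, imaging, order
from scipy.spatial.transform import Rotation as R
def cam(n):
    o=get_obs(); p,d=imaging.camera(n); c=imaging.get_calibration(n)
    if 'eye' in c: Rm,e=np.array(c['rotation']),np.array(c['eye'])
    else:
        T=np.eye(4);T[:3,:3]=R.from_quat(o['tool_rot']).as_matrix();T[:3,3]=o['eef_pos']
        T=T@np.array(c['hand_eye']);Rm,e=T[:3,:3],T[:3,3]
    return p,d,dict(K=np.array(c['camera_matrix']),k=c['k1'],R=Rm,e=e)
def ray(c,u,v):
    q=np.array([(u-c['K'][0,2])/c['K'][0,0],(v-c['K'][1,2])/c['K'][1,1]]);s=q.copy()
    for _ in range(20): s=q/(1+c['k']*(s@s))
    return c['R']@np.array([s[0],s[1],1.])
def onz(c,u,v,z):
    r=ray(c,u,v);return c['e']+r*(z-c['e'][2])/r[2]
def pt(c,d,u,v): return c['e']+ray(c,u,v)*d[int(v),int(u)]
E
python3 - <<'E'
from h import *
for n in('top','side'):
    p,d,c=cam(n);cv2.imwrite(f'pics/{n}0.png',p);np.savez(f'{n}0.npz',p=p,d=d,**c)
    print(n,c['e'],c['R'].round(3).tolist(),c['K'].tolist(),c['k'])
print(get_obs())
print(imaging.get_calibration('wrist'))
E
```

```text
pics
top [ 0.25519943 -0.02729604  1.48920792] [0.705, -0.701, 0.076, -0.079] [[429.048627077323, 0.0, 317.1271231387439], [0.0, 429.048627077323, 207.2584082551657], [0.0, 0.0, 1.0]] -0.06345732529925466
side [ 0.3476132  -1.05387305  0.94438979] [0.898, -0.075, 0.043, -0.432] [[471.4565432774321, 0.0, 319.3526934492683], [0.0, 471.4565432774321, 202.02191935195853], [0.0, 0.0, 1.0]] 0.03934448854438928
{'clock': 0.1, 'joint_pos': array([-1.31797287e+00,  2.41349874e-01,  3.86892282e-03,  1.33518176e+00,
        2.22996571e-06,  1.57081414e+00]), 'joint_vel': array([ 0.00078518, -0.00278459,  0.00368883, -0.00087271, -0.00064317,
        0.00139652]), 'tau': array([-3.63467861e-04, -3.73137081e+01,  2.53010058e+01,  1.08477779e-02,
       -1.20546529e-04, -1.37190685e-06]), 'eef_pos': array([ 0.12493941, -0.48359957,  0.24749963]), 'tool_rot': array([ 9.92021363e-01,  1.26066429e-01, -1.16554518e-04, -9.25884277e-04]), 'ft_force': array([ 0.12449208, -0.37032676,  0.56179549]), 'ft_torque': array([ 0.00029213, -0.00271094,  0.00632174]), 'grasp_force': 0.0, 'grip_width': 0.08549001374078562}
{'camera_matrix': array([[287.40693742,   0.        , 320.55762352],
       [  0.        , 287.40693742, 199.44689304],
       [  0.        ,   0.        ,   1.        ]]), 'k1': -0.047015983220021235, 'hand_eye': array([[-7.60298023e-04, -9.53543928e-01, -3.01253050e-01,
         7.72275787e-02],
       [ 9.99999485e-01, -5.22368889e-04, -8.70351186e-04,
         8.13162857e-04],
       [ 6.72552867e-04, -3.01253557e-01,  9.53543833e-01,
        -1.26128279e-01],
       [ 0.00000000e+00,  0.00000000e+00,  0.00000000e+00,
         1.00000000e+00]])}
```

```bash
sed -i "s/np.array(c\['rotation'\])/R.from_quat(c['rotation']).as_matrix()/" h.py; ls pics
```

```text
side0.png
top0.png
```

View pics/top0.png

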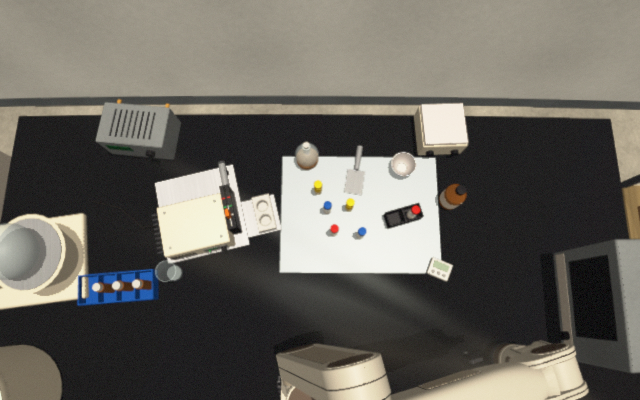

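View pics/side0.png

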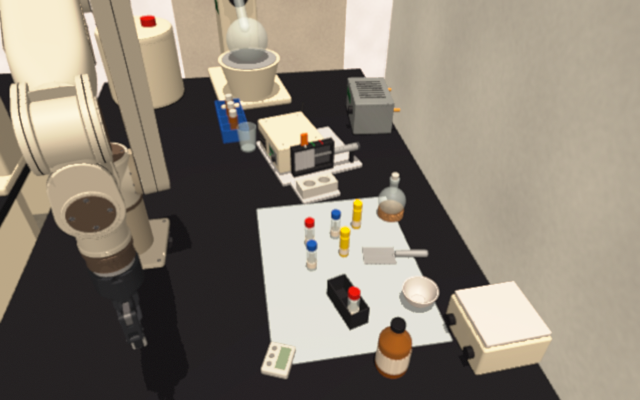

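Top view (x up, y left): blue caps at (327,206) and (362,232), loose red at (334,229), old_red in the holder at (416,210) with its free cell at (394,217), yellow decoys at (318,187) and (350,203). The station is on the left, carrier at (262,214) and shutter tab near (228,211). In the side view the red screw top at (148,20) is background.

Run:
```python
from h import *
C={}
for n in('top','side'):
    p,d,c=cam(n);C[n]=(p,d,c)
    hsv=cv2.cvtColor(p,cv2.COLOR_BGR2HSV);H,S,V=cv2.split(hsv)
    for nm,m in dict(blue=(H>105)&(H<125)&(S>150)&(V>70),red=((H<5)|(H>174))&(S>170)&(V>90),org=(H>5)&(H<16)&(S>190)&(V>150),green=(H>40)&(H<85)&(S>100)&(V>60),yel=(H>20)&(H<32)&(S>150)&(V>120)).items():
        k,l,s,ce=cv2.connectedComponentsWithStats(m.astype(np.uint8))
        for i in range(1,k):
            if 3<s[i,4]<400:
                u,v=ce[i]; z=dict(blue=.095,red=.095,org=.167,green=.122,yel=.095)[nm]
                P=pt(c,d,u,v)
                if P[2]>-.05 and abs(P[1])<.5: print(n,nm,ce[i].round(1),s[i,:].tolist(),'depth',P.round(3),'plane',onz(c,u,v,z).round(3))
# carrier wells & box: height map crop from top
p,d,c=C['top']
for (x0,x1,y0,y1) in [(150,285,150,265),(375,430,195,235)]:
    cr=cv2.resize(p[y0:y1,x0:x1],None,fx=5,fy=5,interpolation=cv2.INTER_CUBIC);cv2.imwrite(f'pics/crop{x0}.png',cr)
```

```text
top blue [327.1 204.9] [324, 202, 7, 7, 37] depth [ 0.576 -0.052  0.092] plane [ 0.575 -0.052  0.095]
top blue [361.6 231.1] [359, 228, 6, 7, 36] depth [ 0.487 -0.166  0.095] plane [ 0.487 -0.166  0.095]
top red [415.7 209.1] [412, 205, 9, 9, 65] depth [ 0.561 -0.346  0.101] plane [ 0.562 -0.348  0.095]
top red [334.  228.5] [331, 225, 7, 8, 42] depth [ 0.496 -0.075  0.092] plane [ 0.496 -0.075  0.095]
top org [226.5 212.3] [225, 209, 4, 8, 24] depth [0.533 0.267 0.167] plane [0.533 0.267 0.167]
top green [230.  205.5] [229, 205, 3, 2, 4] depth [0.564 0.265 0.129] plane [0.565 0.267 0.122]
top green [224.5 206.5] [224, 206, 2, 2, 4] depth [0.561 0.284 0.127] plane [0.562 0.285 0.122]
top yel [317.5 185.9] [314, 181, 8, 11, 66] depth [ 0.641 -0.02   0.093] plane [ 0.641 -0.02   0.095]
top yel [349.5 203.5] [346, 199, 8, 11, 65] depth [ 0.58  -0.127  0.096] plane [ 0.58  -0.127  0.095]
side blue [335.5 214. ] [332, 210, 8, 9, 60] depth [ 0.577 -0.064  0.095] plane [ 0.577 -0.064  0.095]
side blue [311.3 245. ] [307, 240, 9, 11, 75] depth [ 0.49  -0.175  0.093] plane [ 0.49  -0.177  0.0
[... 212 characters left out ...]
353.3 292.8] [348, 286, 12, 14, 134] depth [ 0.561 -0.351  0.096] plane [ 0.562 -0.351  0.095]
side org [303.9 139. ] [301, 134, 7, 11, 59] depth [0.535 0.256 0.152] plane [0.532 0.232 0.167]
side green [312.6 143.7] [311, 142, 4, 4, 9] depth [0.567 0.274 0.121] plane [0.566 0.273 0.122]
side yel [356.9 210.2] [353, 199, 9, 23, 167] depth [ 0.647 -0.036  0.077] plane [ 0.641 -0.057  0.095]
side yel [344.2 237.6] [340, 227, 10, 23, 195] depth [ 0.586 -0.141  0.075] plane [ 0.581 -0.163  0.095]
side yel [355.7 227.3] [353, 227, 6, 2, 9] depth [ 0.648 -0.031  0.006] plane [ 0.62  -0.128  0.095]
side yel [343.2 255.3] [340, 254, 7, 3, 11] depth [ 0.585 -0.145  0.011] plane [ 0.564 -0.227  0.095]
```

Run:
```python
from h import *
a=cv2.imread('pics/crop150.png');b=cv2.imread('pics/crop375.png')
print(a.shape,b.shape)
cv2.imwrite('pics/station.png',a);
```

```text
(575, 675, 3) (200, 275, 3)
```

View pics/station.png

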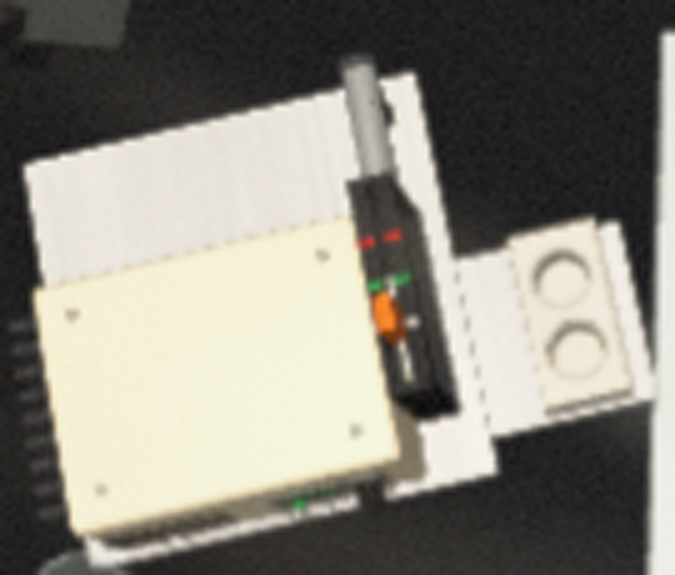

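The crop shows the station: wells at crop (563,277) and (578,350), orange tab at (388,315), green marks at (390,283), frame yawed about +12°. Next: yaws and centres from height masks.

Run:
```python
from h import *
for n in('top',):
    p,d,c=cam(n)
    vv,uu=np.mgrid[0:400,0:640]
    s=np.stack([(uu-c['K'][0,2])/c['K'][0,0],(vv-c['K'][1,2])/c['K'][1,1]],-1);q=s.copy()
    for _ in range(10): q=s/(1+c['k']*(q**2).sum(-1,keepdims=True))
    P=c['e']+(np.dstack([q,np.ones_like(uu)])@c['R'].T)*d[...,None]
    def rect(m,nm,h):
        k,l,st,ce=cv2.connectedComponentsWithStats(m.astype(np.uint8))
        i=1+st[1:,4].argmax();X=P[l==i]
        r=cv2.minAreaRect((X[:,:2]*1000).astype(np.float32));print(n,nm,st[i].tolist(),'z',np.median(X[:,2]).round(3),r)
    x,y,z=P[...,0],P[...,1],P[...,2]
    rect((z>.040)&(z<.056)&(x>.4)&(x<.65)&(y>.08)&(y<.23),'carrier',0)
    rect((z>.030)&(z<.066)&(x>.48)&(x<.62)&(y<-.2)&(y>-.40)&(p.max(2)<80),'boxrim',0)
    rect((p.max(2)<60)&(x>.48)&(x<.62)&(y<-.2)&(y>-.40)&(z>-.01),'boxdark',0)
    rect((z>.105)&(z<.126)&(x>.35)&(x<.8)&(y>.2)&(y<.6)&(p.min(2)>120),'housing',0)
    for u,v in((262.6,205.4),(265.6,220)): print('well',onz(c,u+.0,v,.048))
```

```text
top carrier [252, 194, 24, 38, 429] z 0.047 ((559.0894165039062, 165.6127471923828), (122.94249725341797, 60.475921630859375), 14.077033042907715)
top boxrim [385, 205, 38, 23, 167] z 0.049 ((551.7047119140625, -313.75164794921875), (50.1352653503418, 122.89537811279297), 16.43893814086914)
top boxdark [384, 206, 38, 22, 257] z 0.035 ((551.4381103515625, -313.9017028808594), (49.53874588012695, 123.03236389160156), 16.438940048217773)
top housing [157, 192, 73, 65, 3329] z 0.117 ((502.6558837890625, 389.08343505859375), (170.90960693359375, 219.77926635742188), 13.999115943908691)
well [0.5829349  0.16955628 0.048     ]
well [0.53171526 0.15751533 0.048     ]
```

Carrier centre is (0.559, 0.166) at yaw 14.1° with top 0.047, and the size fits. The station origin works out to (0.534, 0.267), which agrees with the tab. The holder is at (0.552, -0.314), yaw 16.4°, free cell (0.543, -0.285). Choices: red at (0.498, -0.076), not old_red; blue at (0.578, -0.052) and (0.490, -0.167), not the yellows. Going to hover over red with yaw about 104.

Request:
apply_moves(targets=[[[0.666,0.728,0,6.43,0.3],[0.666,0.728,0,6.43,0.3],[0.666,0.728,0,6.43,0.3],[0.666,0.728,0,6.43,0.3],[0.666,0.728,0,6.43,0.3],[0.666,0.728,0,6.43,0.3],[0.666,0.728,0,6.43,0.3],[0.666,0.728,0,6.43,0.3]]])

```text
clock: 0.92
eef_pos: [0.339, -0.2495, 0.2485]
tool_rot: [0.838, 0.546, 0.0, 0.0]
ft_force: [1.6, -0.6, -0.1]
grip_width: 0.0556
grasp_force: 0.0
```

Request:
apply_moves(targets=[[[0.666,0.728,0,6.43,0.3],[0.666,0.728,0,6.43,0.3],[0.666,0.728,0,6.43,0.3],[0.666,0.728,0,6.43,0.3],[0.666,0.728,0,6.43,0.3],[0.666,0.728,0,6.43,0.3],[0,0,0,0,0.3],[0,0,0,0,0.3]]])

```text
clock: 1.58
eef_pos: [0.4988, -0.0747, 0.2476]
tool_rot: [0.611, 0.792, -0.0, -0.0]
ft_force: [-0.5, -0.2, 0.1]
grip_width: 0.0555
grasp_force: 0.0
```

```bash
cat > w.py <<'E'
from h import *
o=get_obs();p,d,c=cam('wrist')
T=o['eef_pos'];M=R.from_quat(o['tool_rot']).as_matrix();print('tcp',T.round(4),'yaw',np.degrees(np.arctan2(M[1,0],M[0,0])).round(2),'tilt',M[:,2].round(4),'w',o['grip_width'],'t',o['clock'])
H,S,V=cv2.split(cv2.cvtColor(p,cv2.COLOR_BGR2HSV))
vv,uu=np.mgrid[0:400,0:640]
s=np.stack([(uu-c['K'][0,2])/c['K'][0,0],(vv-c['K'][1,2])/c['K'][1,1]],-1);q=s.copy()
for _ in range(10): q=s/(1+c['k']*(q**2).sum(-1,keepdims=True))
P=c['e']+(np.dstack([q,np.ones_like(uu)])@c['R'].T)*d[...,None]
import sys
for nm,m in dict(blue=(H>105)&(H<125)&(S>140)&(V>50),red=((H<6)|(H>172))&(S>150)&(V>70),yel=(H>20)&(H<32)&(S>150)).items():
    k,l,st,ce=cv2.connectedComponentsWithStats(m.astype(np.uint8))
    for i in range(1,k):
        if st[i,4]<150: continue
        b=(l==i); zt=np.percentile(P[...,2][b],90); b&=abs(P[...,2]-zt)<.006
        X=P[b]; (cx,cy),r=cv2.minEnclosingCircle((X[:,:2]*1000).astype(np.float32))
        print(nm,ce[i].round(),st[i,4],'ztop',zt.round(4),'circ',round(cx/1000,4),round(cy/1000,4),'r',round(r,1),'mean',X[:,:2].mean(0).round(4))
if len(sys.argv)>1: cv2.imwrite('pics/'+sys.argv[1]+'.png',p)
E
python3 w.py w1
```

```text
tcp [ 0.4988 -0.0747  0.2476] yaw 104.7 tilt [-0.0012 -0.     -1.    ] w 0.055498815797079444 t 1.5833
```

View pics/w1.png

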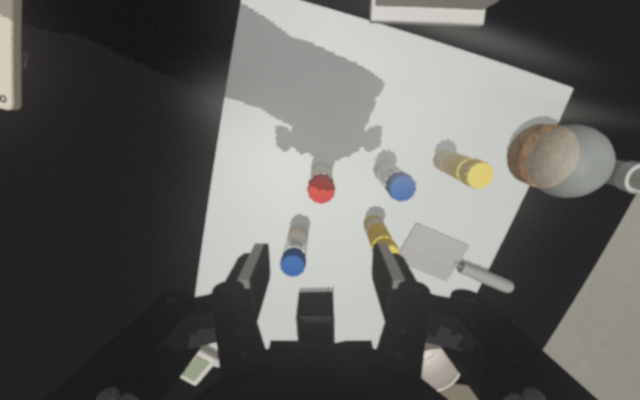

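Red cap at (321,190), blues at (401,186) and (293,262), yellows at (480,175) and (385,240); fingers straddle the bottom centre. The mask found nothing, so checking HSV values.

```bash
python3 - <<'E'
import cv2
p=cv2.imread('pics/w1.png');h=cv2.cvtColor(p,cv2.COLOR_BGR2HSV)
for u,v in((321,190),(401,186),(293,262),(480,175)): print(h[v,u],p[v,u])
E
sed -i 's/(S>140)&(V>50)/(S>110)\&(V>40)/;s/(S>150)&(V>70)/(S>110)\&(V>60)/;s/(S>150))/(S>100))/' w.py; python3 w.py
```

```text
[  1 141 197] [ 88  93 197]
[109 101 174] [174 130 105]
[108 134 171] [171 116  81]
[ 24 114 219] [121 201 219]
tcp [ 0.4978 -0.0758  0.2478] yaw 104.56 tilt [-1.6e-03 -2.0e-04 -1.0e+00] w 0.05552024324317724 t 1.6333
blue [294. 264.] 384 ztop 0.0962 circ 0.4905 -0.1668 r 12.8 mean [ 0.4905 -0.166 ]
red [322. 189.] 478 ztop 0.0964 circ 0.4992 -0.0765 r 12.9 mean [ 0.4993 -0.0764]
yel [481. 174.] 497 ztop 0.0964 circ 0.6493 -0.0206 r 13.2 mean [ 0.649  -0.0205]
yel [383. 237.] 468 ztop 0.0954 circ 0.5913 -0.1213 r 9.4 mean [ 0.5908 -0.1202]
```

Request:
apply_moves(targets=[[[0.03,-0.02,-1,0.4,0.3],[0,0,-1,0.4,0.3],[0,0,-1,0.4,0.3],[0,0,-0.7,0.4,0.3],[0,0,-0.4,0.3,0.3],[0,0,-0.2,0,0.3],[0,0,0,0,0.3],[0,0,0,0,-1]]])

```text
clock: 2.35
eef_pos: [0.4993, -0.0782, 0.0771]
tool_rot: [0.6, 0.8, 0.0, 0.0]
ft_force: [0.4, -0.8, 0.0]
grip_width: 0.0449
grasp_force: 0.0
```

Request:
apply_moves(targets=[[[0,0,0,0,-1],[0,0,0,0,-1],[0,0,0,0,-1],[0,0,0,0,-1],[0,0,0,0,-1]]])

```text
clock: 2.77
eef_pos: [0.5007, -0.0777, 0.0783]
tool_rot: [0.599, 0.801, 0.001, 0.002]
ft_force: [-0.8, -2.1, 6.0]
grip_width: 0.0266
grasp_force: 59.2
```

Request:
apply_moves(targets=[[[0,0,0.5,0,-1],[0,0,0.9,0,-1],[0,0,0.9,0,-1],[0,0,0.7,0,-1],[0.15,-0.7,0.05,0,-1],[0.18,-0.9,0,0,-1],[0.18,-0.9,0,0,-1],[0.18,-0.9,0,0,-1]]])

```text
clock: 3.43
eef_pos: [0.5273, -0.2142, 0.1994]
tool_rot: [0.598, 0.801, 0.0, 0.001]
ft_force: [0.1, 0.9, -0.9]
grip_width: 0.0265
grasp_force: 59.1
```

Request:
apply_moves(targets=[[[0.18,-0.9,0,0,-1],[0.18,-0.6,0,0,-1],[0,-0.25,0,0,-1],[0,0,0,0,-1],[0,0,0,0,-1]]])

```text
clock: 3.85
eef_pos: [0.5407, -0.2827, 0.1981]
tool_rot: [0.599, 0.801, 0.0, -0.001]
ft_force: [0.2, -0.2, -0.0]
grip_width: 0.0269
grasp_force: 59.1
```

```bash
sed -i 's/(S>110)&(V>40)/(S>75)\&(V>40)/' w.py; python3 w.py w2
```

```text
tcp [ 0.5407 -0.2827  0.1981] yaw 106.38 tilt [-9.0e-04  1.3e-03 -1.0e+00] w 0.026897068476904998 t 3.85
blue [299.  43.] 1249 ztop 0.0963 circ 0.4911 -0.1687 r 14.4 mean [ 0.4914 -0.1689]
red [320. 277.] 3545 ztop 0.2158 circ 0.5404 -0.2818 r 15.4 mean [ 0.5397 -0.2794]
yel [433.  37.] 1897 ztop 0.0963 circ 0.5881 -0.1314 r 13.8 mean [ 0.5875 -0.1317]
```

View pics/w2.png

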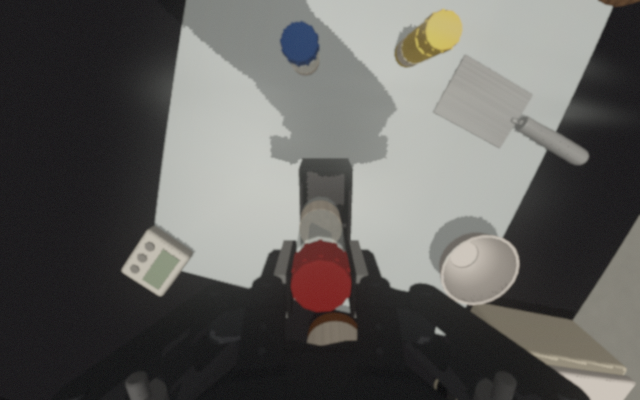

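The red vial is held at (320,277), and the holder's far rim has corners at about (300,159) and (352,159), in line with the tool. Casting those corners onto z = 0.056.

Run:
```python
from h import *
p,d,c=cam('wrist')
a=onz(c,300,158.5,.056);b=onz(c,352.5,158.5,.056);print(a,b,np.hypot(*(a-b)[:2]))
n=np.array([np.sin(np.radians(16.4)),-np.cos(np.radians(16.4))]);print('cell',(a[:2]+b[:2])/2+n*.032)
```

```text
[ 0.51323857 -0.25657704  0.056     ] [ 0.56049975 -0.2426571   0.056     ] 0.049268489950293905
cell [ 0.54590409 -0.28031512]
```

Request:
apply_moves(targets=[[[0.1,-0.03,-0.5,0,-1],[0,0,-0.8,0,-1],[0,0,-0.7,0,-1],[0,0,-0.4,0,-1],[0,0,-0.3,0,-1],[0,0,-0.15,0,-1],[0,0,-0.05,0,-1],[0,0,0,0,-1]]])

```text
clock: 4.62
eef_pos: [0.5454, -0.2832, 0.0829]
tool_rot: [0.598, 0.801, 0.0, 0.0]
ft_force: [-0.4, 0.1, -1.3]
grip_width: 0.0263
grasp_force: 59.1
```

Request:
apply_moves(targets=[[[0,0,0,0,0.1],[0,0,0,0,0.1],[0,0,0,0,0.1],[0,0,0,0,0.1],[0,0,0.6,0,0.1],[0,0,0.8,0,0.2],[0,0,0.8,0,0.2],[0,0,0.8,0,0.2]]])

```text
clock: 5.28
eef_pos: [0.5449, -0.2844, 0.2035]
tool_rot: [0.599, 0.801, -0.0, -0.0]
ft_force: [0.1, -1.2, 0.7]
grip_width: 0.0514
grasp_force: 0.0
```

Request:
apply_moves(targets=[[[-0.1,0.22,0,6.8,0.3],[-0.1,0.22,0,6.8,0.3],[-0.1,0.22,0,6.8,0.3],[-0.1,0.22,0,6.8,0.3],[-0.1,0.22,0,6.8,0.3],[-0.1,0.22,0,6.8,0.3],[-0.1,0.22,0,6.8,0.3],[-0.1,0.22,0,6.8,0.3]]])

```text
clock: 5.95
eef_pos: [0.513, -0.2137, 0.2025]
tool_rot: [0.164, 0.986, -0.0, 0.0]
ft_force: [0.2, 0.4, -0.8]
grip_width: 0.0555
grasp_force: 0.0
```

Request:
apply_moves(targets=[[[-0.1,0.22,0,6.8,0.3],[-0.1,0.22,0,6.8,0.3],[-0.1,0.22,0,6.8,0.3],[-0.1,0.22,0,6.8,0.3],[-0.1,0.24,0,6.2,0.3],[0,0,0,0,0.3],[0,0,0,0,0.3]]])

```text
clock: 6.53
eef_pos: [0.4933, -0.1692, 0.2027]
tool_rot: [-0.123, 0.992, -0.0, 0.0]
ft_force: [-0.1, 0.2, -0.5]
grip_width: 0.0555
grasp_force: 0.0
```

```bash
python3 w.py
python3 - <<'E'
from h import *
p,d,c=cam('top');H,S,V=cv2.split(cv2.cvtColor(p,cv2.COLOR_BGR2HSV))
k,l,st,ce=cv2.connectedComponentsWithStats((((H<5)|(H>174))&(S>160)&(V>80)).astype(np.uint8))
for i in range(1,k):
    if st[i,4]>15: print(ce[i],st[i].tolist(),onz(c,*ce[i],.097).round(4),pt(c,d,*ce[i]).round(4))
E
```

```text
tcp [ 0.4933 -0.1692  0.2027] yaw -165.92 tilt [ 6.e-04 -4.e-04 -1.e+00] w 0.05552376669317311 t 6.5333
blue [323. 198.] 786 ztop 0.0963 circ 0.4894 -0.1691 r 13.7 mean [ 0.489  -0.1688]
red [185. 224.] 998 ztop 0.1001 circ 0.5439 -0.282 r 14.5 mean [ 0.5425 -0.2815]
red [115. 226.] 1007 ztop 0.1 circ 0.5622 -0.3466 r 14.3 mean [ 0.561  -0.3458]
yel [335. 287.] 1241 ztop 0.0959 circ 0.5874 -0.1308 r 14.3 mean [ 0.586  -0.1315]
yel [425. 366.] 200 ztop 0.2759 circ 0.4705 -0.1496 r 2.0 mean [ 0.4709 -0.1497]
[415.52173913 209.2173913 ] [411, 205, 10, 10, 69] [ 0.5615 -0.3466  0.097 ] [ 0.5612 -0.3463  0.0983]
```

Red stands in the cell (top 0.100, the same as old_red). Now picking the second blue.

Request:
apply_moves(targets=[[[-0.08,0.03,-0.8,0,0.3],[0,0,-0.9,0,0.3],[0,0,-0.8,0,0.3],[0,0,-0.4,0,0.3],[0,0,-0.25,0,0.3],[0,0,0,0,0.3],[0,0,0,0,-1],[0,0,0,0,-1]]])

```text
clock: 7.3
eef_pos: [0.4914, -0.1687, 0.0777]
tool_rot: [-0.123, 0.992, -0.001, 0.001]
ft_force: [0.2, -0.4, -0.7]
grip_width: 0.0324
grasp_force: 0.0
```

Request:
apply_moves(targets=[[[0,0,0,0,-1],[0,0,0,0,-1],[0,0,0,0,-1],[0,0,0,0,-1],[0,0,0.3,0,-1],[0,0,0.8,0,-1],[0,0,0.9,0,-1],[0,0,0.9,0,-1]]])

```text
clock: 7.97
eef_pos: [0.4889, -0.1675, 0.1929]
tool_rot: [-0.124, 0.992, 0.001, -0.001]
ft_force: [0.9, -0.3, -0.7]
grip_width: 0.0271
grasp_force: 59.1
```

Request:
apply_moves(targets=[[[0.1,0.4,0.4,0,-1],[0.27,0.94,0,0,-1],[0.27,0.94,0,0,-1],[0.27,0.94,0,0,-1],[0.27,0.94,0,0,-1],[0.27,0.94,0,0,-1],[0.27,0.94,0,0,-1],[0.27,0.94,0,0,-1]]])

```text
clock: 8.63
eef_pos: [0.5694, 0.1131, 0.2082]
tool_rot: [-0.124, 0.992, -0.0, -0.0]
ft_force: [1.4, -0.3, -0.8]
grip_width: 0.0268
grasp_force: 59.1
```

Request:
apply_moves(targets=[[[0.27,0.94,0,0,-1],[0.1,0.5,0,0,-1],[0.03,0.08,0,0,-1],[0,0,0,0,-1],[0,0,0,0,-1]]])

```text
clock: 9.05
eef_pos: [0.5851, 0.1715, 0.2079]
tool_rot: [-0.124, 0.992, -0.0, -0.001]
ft_force: [-0.5, 0.8, -0.3]
grip_width: 0.0266
grasp_force: 59.1
```

```bash
python3 w.py w3
```

```text
tcp [0.5851 0.1715 0.2079] yaw -165.79 tilt [-1.3e-03 -9.0e-04 -1.0e+00] w 0.026581081139330096 t 9.05
blue [ 73. 131.] 1158 ztop 0.0961 circ 0.5782 -0.0521 r 14.3 mean [ 0.5773 -0.0511]
blue [321. 280.] 3651 ztop 0.226 circ 0.5851 0.1708 r 15.6 mean [0.5826 0.17  ]
yel [ 24. 121.] 1357 ztop 0.0876 circ 0.5877 -0.125 r 12.7 mean [ 0.5868 -0.118 ]
yel [119. 208.] 1606 ztop 0.0958 circ 0.649 -0.0196 r 13.8 mean [ 0.6481 -0.0186]
```

View pics/w3.png

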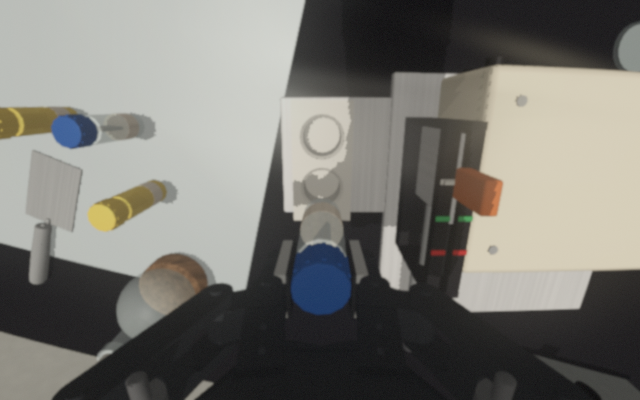

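The held blue cap is at (321,280). Well_a's rim is at (323,136), well_b at (322,187) partly hidden, and the block's edges are at columns 282 and 351 with its robot-side edge at row 97.

Run:
```python
from h import *
p,d,c=cam('wrist')
for u,v in((323,136),(322,186),(282,136),(351,136),(316,97)): print(u,v,onz(c,u,v,.048).round(4),pt(c,d,u,v).round(4))
# well a: dark floor region / rim by depth
vv,uu=np.mgrid[85:170,280:360]
Z=np.array([[pt(c,d,u,v) for u in range(280,360)] for v in range(85,170)])
m=((Z[...,2]>.042)&(Z[...,2]<.055)).astype(np.uint8)
X=Z[m>0];print('block',X.min(0),X.max(0))
h=((Z[...,2]<.036)&(Z[...,2]>.012)).astype(np.uint8)
k,l,st,ce=cv2.connectedComponentsWithStats(h);i=1+st[1:,4].argmax();print(st[i],ce[i]+[280,85], (Z[l==i])[:,:3].mean(0))
g=cv2.GaussianBlur(cv2.cvtColor(p,cv2.COLOR_BGR2GRAY),(3,3),0)[105:165,290:356]
print(cv2.HoughCircles(g,cv2.HOUGH_GRADIENT_ALT,1,10,param1=80,param2=.6,minRadius=14,maxRadius=26))
```

```text
323 136 [0.5346 0.1598 0.048 ] [0.537  0.1607 0.0196]
322 186 [0.5839 0.1713 0.048 ] [0.5916 0.1733 0.0181]
282 136 [0.5443 0.1208 0.048 ] [0.5484 0.1172 0.0134]
351 136 [0.5279 0.1864 0.048 ] [0.5279 0.1864 0.0481]
316 97 [0.501  0.1445 0.048 ] [0.4995 0.1434 0.0016]
block [0.49487153 0.12224248 0.04200143] [0.57387936 0.19518891 0.05151506]
[  24   32   37   38 1101] [322.12170754 135.43687557] [0.53670727 0.15960789 0.01955394]
[[[32.       31.       19.222605]]]
```

Both views agree: well_b is at (0.584, 0.172), with the vial within about 1 mm of it. Lowering.

Request:
apply_moves(targets=[[[-0.03,0.02,-0.4,0,-1],[0,0,-0.7,0,-1],[0,0,-0.5,0,-1],[0,0,-0.4,0,-1],[0,0,-0.3,0,-1],[0,0,-0.25,0,-1],[0,0,-0.2,0,-1],[0,0,0,0,-1]]])

```text
clock: 9.82
eef_pos: [0.5835, 0.1715, 0.0968]
tool_rot: [-0.123, 0.992, -0.0, -0.001]
ft_force: [-0.5, -0.6, -0.9]
grip_width: 0.0266
grasp_force: 59.1
```

Request:
apply_moves(targets=[[[0,0,-0.02,0,0.1],[0,0,0,0,0.1],[0,0,0,0,0.1],[0,0,0,0,0.1],[0,0,0.5,0,0.1],[0,0,0.8,0,0.2],[0,0,0.8,0,0.2],[0,0,0.8,0,0.2]]])

```text
clock: 10.48
eef_pos: [0.5842, 0.1728, 0.2151]
tool_rot: [-0.124, 0.992, -0.0, 0.0]
ft_force: [0.7, 0.9, -0.6]
grip_width: 0.0512
grasp_force: 0.0
```

Request:
apply_moves(targets=[[[-0.02,-0.8,0,0,0.25],[-0.02,-0.9,0,0,0.25],[-0.02,-0.9,0,0,0.25],[-0.02,-0.9,0,0,0.25],[-0.02,-0.9,0,0,0.25],[-0.02,-0.8,0,0,0.25],[0,-0.39,0,0,0.25],[0,0,0,0,0.25]]])

```text
clock: 11.15
eef_pos: [0.5796, -0.0546, 0.2142]
tool_rot: [-0.121, 0.993, -0.001, 0.001]
ft_force: [-0.6, 0.4, 0.0]
grip_width: 0.0535
grasp_force: 0.0
```

```bash
python3 w.py
```

```text
tcp [ 0.5796 -0.0546  0.2142] yaw -166.09 tilt [ 0.0013 -0.0013 -1.    ] w 0.05345508631552709 t 11.15
blue [323. 196.] 701 ztop 0.0963 circ 0.5772 -0.054 r 13.4 mean [ 0.5769 -0.0541]
blue [552. 260.] 1047 ztop 0.1143 circ 0.5828 0.171 r 14.7 mean [0.5819 0.169 ]
red [72. 98.] 1344 ztop 0.1001 circ 0.5446 -0.2814 r 14.7 mean [ 0.5438 -0.2799]
red [ 12. 104.] 783 ztop 0.0995 circ 0.5634 -0.346 r 14.3 mean [ 0.5624 -0.338 ]
yel [243. 182.] 1087 ztop 0.0962 circ 0.5877 -0.13 r 13.9 mean [ 0.587  -0.1295]
yel [336. 260.] 1092 ztop 0.0962 circ 0.6491 -0.0215 r 13.7 mean [ 0.648  -0.0217]
```

Request:
apply_moves(targets=[[[-0.04,0.02,-0.7,0,0.25],[0,0,-0.9,0,0.25],[0,0,-0.8,0,0.25],[0,0,-0.6,0,0.25],[0,0,-0.3,0,0.25],[0,0,-0.14,0,0.25],[0,0,0,0,0.25],[0,0,0,0,-1]]])

```text
clock: 11.87
eef_pos: [0.5787, -0.0492, 0.0767]
tool_rot: [-0.124, 0.992, -0.0, 0.001]
ft_force: [0.7, -0.1, 0.7]
grip_width: 0.0424
grasp_force: 0.0
```

Request:
apply_moves(targets=[[[0,0,0,0,-1],[0,0,0,0,-1],[0,0,0,0,-1],[0,0,0,0,-1],[0,0,0.3,0,-1],[0,0,0.8,0,-1],[0,0,0.9,0,-1],[0,0,0.9,0,-1]]])

```text
clock: 12.53
eef_pos: [0.5769, -0.0501, 0.1923]
tool_rot: [-0.124, 0.992, 0.0, -0.001]
ft_force: [1.1, -0.2, -0.5]
grip_width: 0.0266
grasp_force: 59.0
```

Request:
apply_moves(targets=[[[-0.1,0.4,0.6,0,-1],[-0.2,0.9,0,0,-1],[-0.2,0.9,0,0,-1],[-0.2,0.9,0,0,-1],[-0.2,0.9,0,0,-1],[-0.15,0.9,0,0,-1],[-0.02,0.33,0,0,-1],[0,0,0,0,-1]]])

```text
clock: 13.2
eef_pos: [0.5345, 0.1623, 0.2158]
tool_rot: [-0.126, 0.992, 0.0, -0.0]
ft_force: [0.5, -0.3, -1.0]
grip_width: 0.0269
grasp_force: 59.2
```

Request:
apply_moves(targets=[[[0,0,0,0,-1]]])

```text
clock: 13.28
eef_pos: [0.535, 0.1595, 0.2158]
tool_rot: [-0.124, 0.992, -0.0, -0.0]
ft_force: [1.2, -1.1, 0.2]
grip_width: 0.0267
grasp_force: 59.2
```

```bash
python3 w.py
```

```text
tcp [0.535  0.1595 0.2158] yaw -165.7 tilt [-2.e-04 -9.e-04 -1.e+00] w 0.026734632329238464 t 13.2833
blue [321. 279.] 3643 ztop 0.2342 circ 0.5332 0.159 r 15.2 mean [0.5314 0.1578]
yel [ 35. 172.] 1805 ztop 0.0957 circ 0.5872 -0.1283 r 14.5 mean [ 0.5866 -0.1263]
yel [134. 250.] 1371 ztop 0.0957 circ 0.6487 -0.0201 r 13.8 mean [ 0.6476 -0.0188]
```

Request:
apply_moves(targets=[[[0,0,-0.5,0,-1],[0,0,-0.7,0,-1],[0,0,-0.6,0,-1],[0,0,-0.4,0,-1],[0,0,-0.3,0,-1],[0,0,-0.25,0,-1],[0,0,-0.22,0,-1],[0,0,0,0,-1]]])

```text
clock: 14.0
eef_pos: [0.5353, 0.1576, 0.096]
tool_rot: [-0.123, 0.992, -0.001, -0.001]
ft_force: [-0.9, -0.6, -0.6]
grip_width: 0.0264
grasp_force: 60.1
```

Request:
apply_moves(targets=[[[0,0,0,0,0.1],[0,0,0,0,0.1],[0,0,0,0,0.1],[0,0,0,0,0.1],[0,0,0.5,0,0.1],[0,0,0.8,0,0.1],[0,0,0.9,0,0.1],[0,0,0.9,0,0.1]]])

```text
clock: 14.67
eef_pos: [0.5346, 0.1592, 0.2224]
tool_rot: [-0.124, 0.992, -0.0, -0.001]
ft_force: [0.1, 0.5, -0.5]
grip_width: 0.0471
grasp_force: 0.0
```

```bash
python3 w.py
```

```text
tcp [0.5346 0.1592 0.2224] yaw -165.78 tilt [-1.e-03 -3.e-04 -1.e+00] w 0.04706098732746161 t 14.6667
blue [320. 198.] 783 ztop 0.1144 circ 0.5324 0.1573 r 13.6 mean [0.5319 0.1573]
blue [322. 251.] 835 ztop 0.1144 circ 0.5831 0.1717 r 14.9 mean [0.5815 0.1713]
yel [ 40. 172.] 1729 ztop 0.0956 circ 0.5871 -0.1286 r 14.2 mean [ 0.5866 -0.127 ]
yel [137. 248.] 1291 ztop 0.0958 circ 0.6491 -0.0201 r 13.8 mean [ 0.6476 -0.0188]
```

Request:
apply_moves(targets=[[[0,0.25,0.2,-6.92,0.2],[0,0.25,0,-6.92,0.2],[0,0.25,0,-6.92,0.2],[0,0.25,0,-6.92,0.2],[0,0.25,0,-6.92,0.2],[0,0.25,0,-6.92,0.2],[0,0.25,0,-6.92,0.2],[0,0.25,0,-6.92,0.2]]])

```text
clock: 15.38
eef_pos: [0.5352, 0.2399, 0.2293]
tool_rot: [0.354, 0.935, 0.0, 0.0]
ft_force: [0.1, 0.8, -1.3]
grip_width: 0.0512
grasp_force: 0.0
```

Request:
apply_moves(targets=[[[0,0.25,0,-6.92,0.2],[0,0.25,0,-6.92,0.2],[0,0.2,0,-6.92,0.2],[0,0,0,-6.92,0.2],[0,0,0,-6.92,0.2],[0,0,0,0,0.2],[0,0,0,0,0.2]]])

```text
clock: 15.97
eef_pos: [0.5352, 0.2673, 0.2292]
tool_rot: [0.613, 0.79, 0.0, 0.0]
ft_force: [-0.1, 0.6, 0.3]
grip_width: 0.0512
grasp_force: 0.0
```

```bash
cat > tab.py <<'E'
import sys;sys.argv=['w.py','w%s'%sys.argv[1]]
exec(open('w.py').read())
m=(H>5)&(H<18)&(S>120)&(V>80)
k,l,st,ce=cv2.connectedComponentsWithStats(m.astype(np.uint8));i=1+st[1:,4].argmax()
b=(l==i)&(P[...,2]>.160)&(P[...,2]<.175);X=P[b]
print('tab',ce[i],st[i],'top',X.mean(0),cv2.minAreaRect((X[:,:2]*1000).astype(np.float32)))
E
python3 tab.py 4
```

```text
tcp [0.5352 0.2673 0.2292] yaw 104.44 tilt [ 3.e-04  2.e-04 -1.e+00] w 0.051206287783355696 t 15.9667
blue [292. 295.] 668 ztop 0.114 circ 0.5332 0.1594 r 13.9 mean [0.533  0.1602]
blue [342. 294.] 674 ztop 0.1139 circ 0.5824 0.1734 r 13.7 mean [0.5818 0.1744]
tab [320.57855626 213.34501062] [304 197  34  32 942] top [0.53469605 0.26924905 0.16656949] ((535.0292358398438, 268.32110595703125), (23.53881072998047, 11.045821189880371), 14.676749229431152)
```

View pics/w4.png

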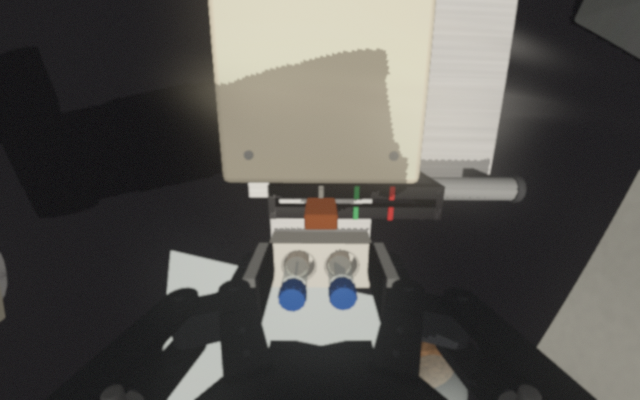

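Both blues are seated at (292,295) and (342,294), tops 0.114. The orange tab at (320,213) is centred under the tool at (0.535, 0.268), top 0.167, in line with the jaws. Descend and grip.

Request:
apply_moves(targets=[[[0,0.02,-0.5,0,0.2],[0,0,-0.7,0,0.2],[0,0,-0.5,0,0.2],[0,0,-0.28,0,0.2],[0,0,0,0,0.2],[0,0,0,0,-1],[0,0,0,0,-1],[0,0,0,0,-1]]])

```text
clock: 16.68
eef_pos: [0.5353, 0.2681, 0.1515]
tool_rot: [0.614, 0.789, 0.001, 0.0]
ft_force: [-4.0, -1.3, 3.8]
grip_width: 0.0232
grasp_force: 59.9
```

Request:
apply_moves(targets=[[[0,0,0,0,-1],[0,0,0,0,-1],[0,0,0,0,-1],[0,0,0,0,-1]]])

```text
clock: 17.02
eef_pos: [0.5351, 0.2681, 0.1514]
tool_rot: [0.614, 0.789, 0.001, 0.0]
ft_force: [-4.3, -1.8, 6.3]
grip_width: 0.0226
grasp_force: 60.3
```

Request:
apply_moves(targets=[[[0.1,0.025,0,0,-1],[0.14,0.035,0,0,-1],[0.14,0.035,0,0,-1],[0.14,0.035,0,0,-1],[0.12,0.03,0,0,-1],[0.07,0.018,0,0,-1],[0,0,0,0,-1],[0,0,0,0,-1]]])

```text
clock: 17.68
eef_pos: [0.5622, 0.2749, 0.1515]
tool_rot: [0.614, 0.789, -0.001, -0.001]
ft_force: [-9.4, -2.8, 8.2]
grip_width: 0.023
grasp_force: 60.6
```

Run:
```python
from h import *
for n in('side','wrist'):
    p,d,c=cam(n)
    if n=='side': q=cv2.resize(p[115:175,260:380],None,fx=5,fy=5,interpolation=cv2.INTER_CUBIC)
    else: q=cv2.resize(p[160:360,220:420],None,fx=2,fy=2)
    cv2.imwrite(f'pics/{n}5.png',q)
a=cv2.imread('pics/side5.png');b=cv2.imread('pics/wrist5.png');o=np.zeros((600,800,3),np.uint8)
o[:300,:600]=a;o[300:600,:400]=b[:300];cv2.imwrite('pics/f5.png',o)
s=get_obs();print(s['eef_pos'],s['ft_force'],s['grasp_force'],s['grip_width'])
```

```text
[0.56206923 0.27481542 0.15146828] [-8.82703434 -3.26003343  8.03291581] 60.58080017566681 0.023233155987242186
```

View pics/f5.png

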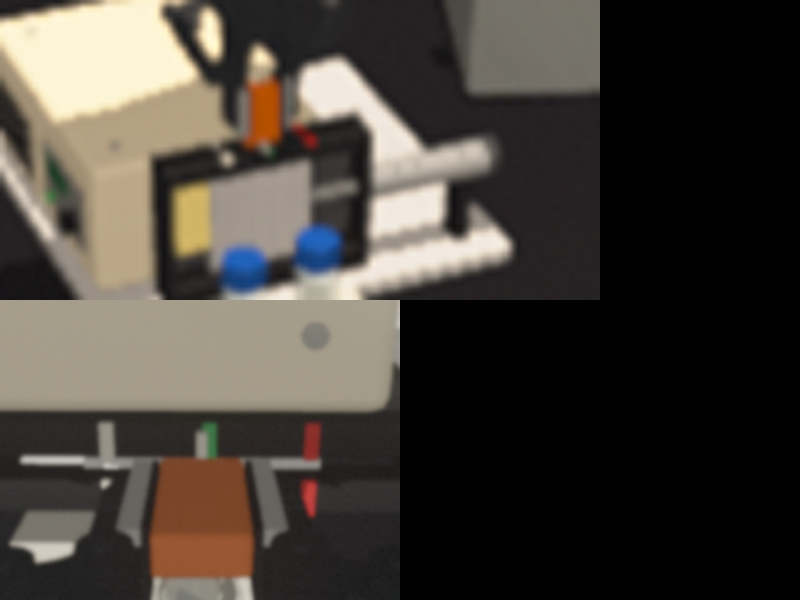

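The tab is gripped by both fingers. The white pointer at column 202 lies between the shut mark (106) and red (312), just short of green (210), so the shutter is about 28 mm open. Moving 2 mm more and holding.

Request:
apply_moves(targets=[[[0.05,0.012,0,0,-1],[0,0,0,0,-1],[0,0,0,0,-1],[0,0,0,0,-1],[0,0,0,0,-1],[0,0,0,0,-1],[0,0,0,0,-1],[0,0,0,0,-1]]])

```text
clock: 18.45
eef_pos: [0.5638, 0.2752, 0.1515]
tool_rot: [0.614, 0.79, -0.001, -0.001]
ft_force: [-8.6, -2.5, 7.5]
grip_width: 0.0232
grasp_force: 60.6
```

Request:
apply_moves(targets=[[[0,0,0,0,-1],[0,0,0,0,-1],[0,0,0,0,-1],[0,0,0,0,-1]]])

```text
clock: 18.78
eef_pos: [0.5639, 0.2753, 0.1515]
tool_rot: [0.614, 0.789, -0.001, -0.001]
ft_force: [-8.8, -2.8, 7.7]
grip_width: 0.0227
grasp_force: 60.6
```

```bash
python3 w.py; python3 -c "
from workcell import order
print(order.job_done())"
```

```text
tcp [0.5639 0.2753 0.1515] yaw 104.28 tilt [-2.3e-03 -2.0e-04 -1.0e+00] w 0.022677163070710677 t 18.7833
blue [313. 339.] 280 ztop 0.2082 circ 0.5592 0.2839 r 4.4 mean [0.559  0.2836]
blue [234. 359.] 249 ztop 0.2188 circ 0.539 0.2819 r 5.9 mean [0.5392 0.2827]
red [373. 230.] 163 ztop 0.1242 circ 0.5913 0.2911 r 5.8 mean [0.591  0.2915]
the job is handed in; nothing more can be done
None
```

The job is handed in at 18.8 s: both blue vials stand in the carrier wells, the red one is in the holder's free cell, and the gripper is holding the shutter about half open at the green mark; the hand-in returned no pass/fail verdict.

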